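# Set and lock the bolt gauge

### The job

Set the bolt gauge on the bench to the sample bolt standing in it: back off the big jam nut, turn the square-headed adjuster screw until the stop foot under the arm bears lightly on the bolt's head, then retighten the jam nut snugly so that the setting is locked. Do not crush the bolt with the foot or overtighten the nut, leave the spanner, bolt tray and carton where they are, and let go at the end.

Things in the scene. Friction and masses are not known exactly. Their poses are not given: they have to be found in the camera images.
- gauge: bolt gauge, a grey C-frame fixed to the bench. Origin on the bench under the screw axis, z up. Base plate 150 x 110 x 15 mm; at its +x end a column and an arm (50 mm wide, top 125 mm above the bench) reaching back over the base. On the arm stands a round boss, 25 mm diameter, up to 150 mm; on it washer, jam nut and above that the screw's square head, all coaxial and vertical
- nut: steel hexagonal jam nut around the screw, 36 mm across flats, 20 mm high. Origin at its centre (164 mm above the bench when tight), z up; +x is normal to a flat, as is every 60 degrees from it. Counter-clockwise seen from above loosens it and lifts it 1.25 mm per rad. It starts tight, is free after 0.3 to 0.45 rad, can be unscrewed 4.5 rad. Can be gripped from above, fingers either side of the screw head
- nut_top (a point): centre of the nut's top face, 10 mm above its origin. How the nut feels: free it turns with 0.05 N m; once on the washer its torque climbs, 0.005 to 0.007 N m per N of clamping force, which rises 14 N per 0.1 rad. Snug is 0.25 to 0.5 N m (40 to 90 N), over 150 N is overtightened; at the start it is clamped with some 40 to 65 N
- washer: stiffly springy steel washer, 33 mm diameter, 4 mm thick, between boss and nut, keyed so that it does not turn. Origin at the centre of its underside. Pressed by the nut it clamps the screw's shoulder and so locks the screw
- screw: steel adjuster screw, vertical, with a square head 16 x 16 mm, 22 mm high. Origin at the centre of the head (199 mm above the bench), z up, x and y normal to the head's flats. It turns but does not rise; clockwise seen from above moves the foot down, 3.5 mm per rad (coarse multi-start thread). Locked while the nut is tight. The head's underside is 14 mm above the tight nut's top
- screw_top (a point): centre of the top of the screw's square head, 11 mm above the screw's origin. How the screw feels: free it takes 0.09 N m to turn (0.15 N m at 1 rad/s); with the foot on the bolt add 0.0035 N m per N of foot force. Let go, its thread friction keeps at most some 20 to 30 N on the foot
- foot: round steel stop foot, 20 mm diameter, under the arm on the screw axis; origin at the centre of its underside, z up. It starts 1.5 to 8 mm above the bolt and moves only with the screw. Foot and bolt are stiff: the force climbs by 16 N per 0.1 mm (55 N per 0.1 rad of the screw). Bearing lightly is about 10 to 40 N, over 70 N crushes the bolt
- sample: the sample bolt (steel, hex head 19 mm across flats, 9 mm high) standing head up in a round socket of 34 mm diameter on the base, on the screw axis; neither moves. Origin at the centre of the socket's top face, 31 mm above the bench, z up. The bolt's exact length is not known: its top stands 31.5 to 36.5 mm above this origin, to be found by feel
- spanner: a loose spanner, 160 mm long, lying beside the gauge; to be left alone
- tray: a loose blue plastic tray of bolts, 100 x 140 x 45 mm; origin at the centre of its underside; to be left alone
- carton: a loose cardboard carton, 90 x 60 x 50 mm; origin at the centre of its underside; to be left alone

How it is judged (in metres and radians):
On the way, in this order (a step that is already met when the one before it is completed fails the run):
1. the jam nut is loosened: no clamping force on the washer (contact force between nut and washer below 2 N), for 0.2 s.
2. with the nut loose, the foot is run down to bear on the sample bolt (over 8 N) (contact force between foot and sample above 8 N and contact force between nut and washer below 5 N), for 0.2 s.
3. the nut is tightened again (over 20 N on the washer) (contact force between nut and washer above 20 N), for 0.2 s.
At the end, for the whole second after the job is handed in: the foot bears on the sample bolt with more than 8 N, the nut clamps the washer with more than 20 N, nut and screw are at rest (contact force between foot and sample above 8 N and contact force between nut and washer above 20 N and angular speed of each of nut, screw below 0.05 rad/s); the robot touches nothing.
It fails at once if the sample bolt is crushed: more than 70 N under the foot (contact force between foot and sample above 70 N).
It fails at once if the nut is overtightened: more than 150 N on the washer (contact force between nut and washer above 150 N).
It fails at once if a bystander is moved by more than 25 mm (distance of any of spanner, tray, carton from where it was at the start of the episode above 0.025 m).
It also fails if it takes over 72 s, if anything falls off the work surface, if the arm or the gripper's body presses on something with over 40 N, if the wrist force passes 120 N, or if a joint passes its speed limit or range.

### The arm

A 6-joint arm with a two-finger parallel gripper is mounted at the origin on the work surface. World frame = base frame: x ahead of the robot, y to its left, z up, the work surface at z = 0. Lengths are in mm, angles in rad, forces in N, time in s.
With the tool pointing down it reaches from about 300 to 775 mm from the base axis. Payload 14.6 kg.
Tool frame: the origin (TCP) lies between the finger pads; the fingertips stand 11 mm ahead of it and the grasp point (between the pads) lies 8 mm behind it; z points along the fingers, y is the direction in which the jaws open and shut (so a half turn about z gives the same grasp; the last joint's range is limited). The gripper opens to 94 mm and grips with 3 to 60 N. Pads are 16 mm wide; open, the fingers measure 119 mm over their backs; the gripper's body (75 mm by 177 mm) begins 78 mm behind the grasp point.
Start: joints at [-1.39, 0.3, 1.521, -0, 1.321, -0.067], TCP at [134.893, -533.192, 216.446] pointing down, gripper open.
Joint ranges: [-3.03, 3.03], [-0.79, 2.21], [0.23, 2.52], [-1.04, 4.18], [0, 3.07], [-2.55, 2.55]. Speed limits (rad/s): [2.22, 2.22, 2.57, 3.14, 3.14, 3.14].

### API

Orientations are given as [roll, pitch, yaw] about the fixed x, y, z axes, in that order (R = Rz(yaw) Ry(pitch) Rx(roll)).
In Python, from cell import * gives the robot as it stands.
- The arm moves only by the tool arm_command, never from a script. Its argument "deltas" is a list of rows, each an object with "xyz": the shift along the world's x, y, z in m, a list of three; "turn": the turn, a rotation vector about the world's x, y, z in rad, a list of three. A call has 1 to 12 rows; each row shifts and turns the commanded pose from where the row before left it; what a row does not reach is not made up. A row lasts 1/8 s, in which the tool goes at most 62.5 mm and 10.7 degrees, less where a joint would pass 70% of its speed; a pose out of reach is approached as far as the arm can. A call with a gripper value outside its range is refused whole. "gripper" is the closure, from 0 (fully open) to 1 (shut), set as the call begins (left out, the last holds). The fingers move at their own pace and stop on an object; "force" is the grip in N (left out, the last holds). Time passes only in rows, so rows that do not move let the fingers close. It gives the time, the measured TCP pose, the force and the opening at its end, in the units of the state.
- read_state(): the state, without advancing time (a new reading comes with each control period).
- camera(name): name is "side" or "top" or "wrist"; returns a dict with "color" (480x640x3 uint8, red, green, blue), "fx", "fy", "cx", "cy" (pixels), "rvec" (rotation vector, rad) and "tvec" (3), from world to camera coordinates, as OpenCV has them; the wrist camera has in their place "mount" (4x4, takes a point from camera to tool coordinates, whose origin is the TCP and whose axes are the flange's). Camera axes: x right, y down, z forward; pixel columns grow to the right and rows downward; lengths in mm; the calibration is good to about 2 mm. A picture is of the moment at which its call begins: read the wrist's pose just before it. There is no depth.
- sign_off(): hands the job in, once; it reports no verdict.
The state is a dict: "clock": time; "joints": joint angles; "qd": joint speeds; "effort": joint torques, N m; "eef_pos": TCP position; "eef_rot": TCP orientation; "wrist_force": force on the tool from outside, world axes, zero at the start; "moment": the same for the moment, N m; "finger_gap": finger opening in mm.
Only numpy, scipy, OpenCV 4.12 (cv2) and the standard library are available. Lean on these libraries where they do the work, as an engineer would, in place of code of your own. Each camera call takes 0.05 s, during which the arm holds its last target.

## Working session

There is one attempt and no reset: what is moved stays moved. The work goes in short steps, Python scripts to look and compute and a tool call to move; the robot and the scene stay as the last step left them, time stands still between calls to the robot, and variables do not carry over. Pictures are saved under pics/ and viewed, and the job is handed in when it is done.

Besides the shell and the picture viewer there is one more tool, called after "Emit:" by a JSON object that holds its "op" and its "data". arm_command: Moves the arm, as the interface text tells. Its arguments: {"type":"object","properties":{"deltas":{"type":"array","items":{"type":"object","properties":{"xyz":{"type":"array","items":{"type":"number"}},"turn":{"type":"array","items":{"type":"number"}}}}},"gripper":{"type":"number"},"force":{"type":"number"}},"required":["deltas"]}

```bash
ls; mkdir -p pics; python3 - <<'E'
from cell import *
import cv2,numpy as np
s=read_state(); print(s)
for n in ["side","top"]:
    c=camera(n); cv2.imwrite(f"pics/{n}0.png",c["color"][:,:,::-1]); print(n,{k:v for k,v in c.items() if k!="color"})
c=camera("wrist"); cv2.imwrite(f"pics/wrist0.png",c["color"][:,:,::-1]); print({k:v for k,v in c.items() if k!="color"})
E
```

```text
pics
{'clock': 0.0, 'joints': array([-1.38960204e+00,  3.00472657e-01,  1.52156877e+00,  2.53366144e-05,
        1.32066840e+00, -6.65859965e-02]), 'qd': array([ 0.00070223, -0.00141688, -0.00026059,  0.00051959, -0.00034981,
       -0.00048468]), 'effort': array([ 2.57805994e-03, -5.31800795e+01, -3.52732444e+01,  7.09005701e-02,
        2.44830572e-02, -1.25249289e-04]), 'eef_pos': array([ 134.85699905, -532.96638315,  215.89066919]), 'eef_rot': array([-3.14047959e+00, -9.88198365e-05,  2.47773941e-01]), 'wrist_force': array([-0.57802218,  0.55381749, -0.89745502]), 'moment': array([ 0.02673352, -0.00735118,  0.00113025]), 'finger_gap': 94.21884802002185}
side {'fx': 441.97813577088516, 'fy': 441.97813577088516, 'cx': 319.63194068333263, 'cy': 239.24649100759353, 'rvec': array([ 2.1523403 , -0.42746634,  0.18968702]), 'tvec': array([-575.50359933,  289.27339123,  790.13949126])}
top {'fx': 472.8110148597125, 'fy': 472.8110148597125, 'cx': 322.63041398316176, 'cy': 240.3610620928322, 'rvec': array([ 2.15024863, -2.18068067,  0.08004474]), 'tvec': array([ 91.46582647, 668.45506802, 924.85365768])}
{'fx': 376.30381347739467, 'fy': 376.30381347739467, 'cx': 322.5607491733879, 'cy': 237.57817390005332, 'mount': array([[-3.42024894e-04, -9.71375905e-01, -2.37547332e-01,
         6.90056009e+01],
       [ 9.99999840e-01, -2.25072107e-04, -5.19455286e-04,
         4.24652171e-01],
       [ 4.51121070e-04, -2.37547471e-01,  9.71375826e-01,
        -1.67822028e+02],
       [ 0.00000000e+00,  0.00000000e+00,  0.00000000e+00,
         1.00000000e+00]])}
```

View pics/side0.png

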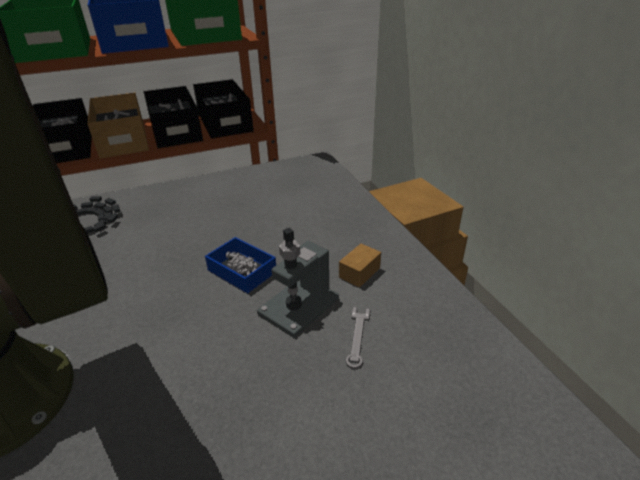

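View pics/top0.png

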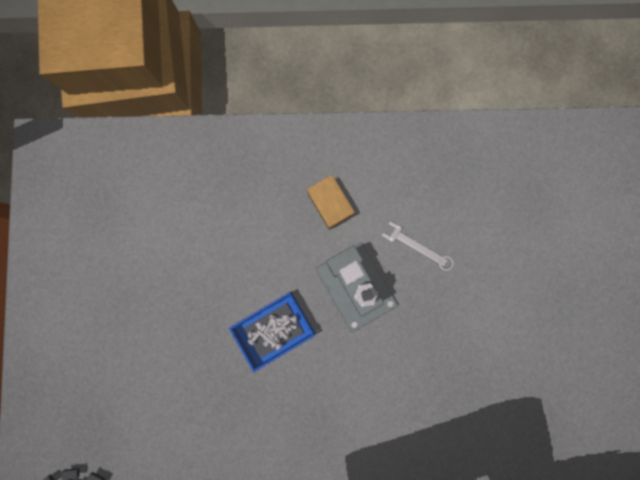

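View pics/wrist0.png

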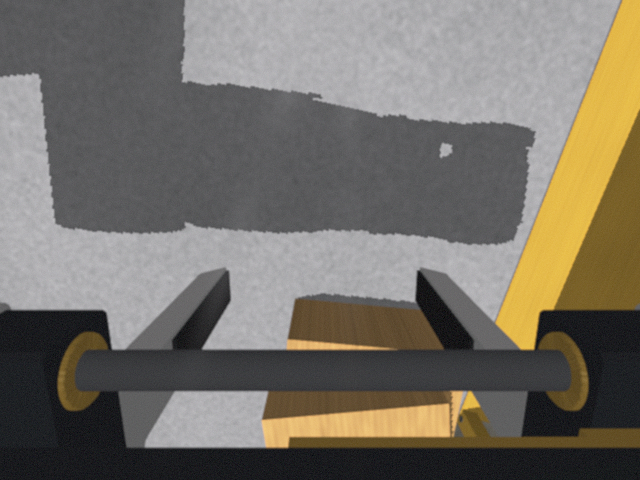

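```bash
cat > h.py <<'E'
import numpy as np, cv2
CAL={"top":dict(f=472.8110148597125,c=(322.63041398316176,240.3610620928322),r=[2.15024863,-2.18068067,0.08004474],t=[91.46582647,668.45506802,924.85365768]),
"side":dict(f=441.97813577088516,c=(319.63194068333263,239.24649100759353),r=[2.1523403,-0.42746634,0.18968702],t=[-575.50359933,289.27339123,790.13949126])}
def ray(n,u,v):
    k=CAL[n];R=cv2.Rodrigues(np.array(k['r']))[0];t=np.array(k['t'])
    d=R.T@np.array([(u-k['c'][0])/k['f'],(v-k['c'][1])/k['f'],1]);o=-R.T@t
    return o,d/np.linalg.norm(d)
def onz(n,u,v,z):
    o,d=ray(n,u,v);return o+d*(z-o[2])/d[2]
def proj(n,p):
    k=CAL[n];R=cv2.Rodrigues(np.array(k['r']))[0];q=R@np.array(p)+k['t'];return q[:2]/q[2]*k['f']+k['c']
def tri(a,b):
    (o1,d1),(o2,d2)=ray(*a),ray(*b)
    A=np.stack([d1,-d2],1);x=np.linalg.lstsq(A,o2-o1,rcond=None)[0]
    p,q=o1+x[0]*d1,o2+x[1]*d2;return (p+q)/2,np.linalg.norm(p-q)
E
python3 - <<'E'
import cv2
t=cv2.imread('pics/top0.png')[230:340,310:420];cv2.imwrite('pics/tc.png',cv2.resize(t,None,fx=5.4,fy=5.4,interpolation=cv2.INTER_CUBIC))
t=cv2.imread('pics/side0.png')[220:340,240:360];cv2.imwrite('pics/sc.png',cv2.resize(t,None,fx=5,fy=5,interpolation=cv2.INTER_CUBIC))
E
```

```text
(no output)
```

View pics/tc.png

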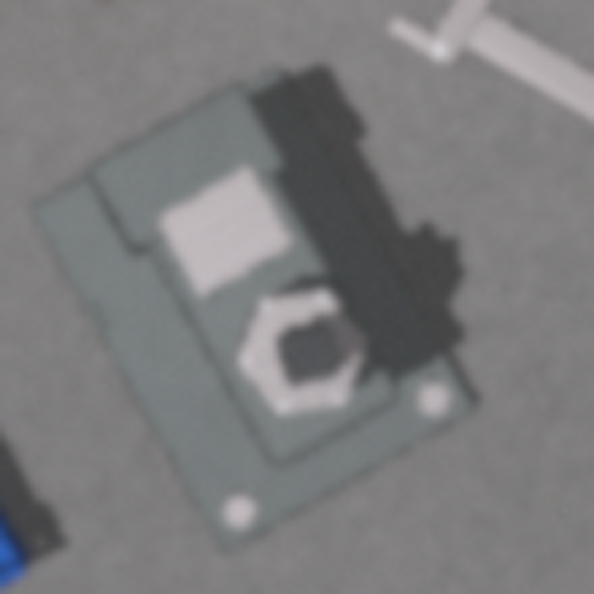

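View pics/sc.png

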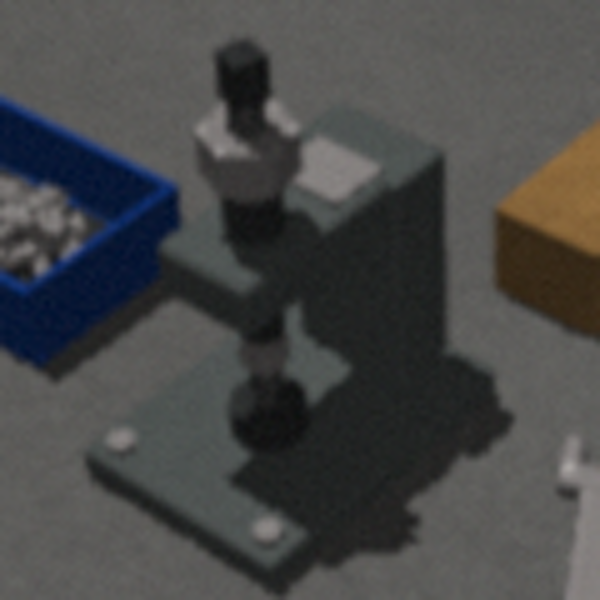

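```bash
python3 - <<'E'
from h import *
cv=lambda x,y:(310+x/5.4-.4,230+y/5.4-.4)
print(onz('top',*cv(310,349),210), tri(('top',*cv(310,349)),('side',288.4,229.8)))
p=[onz('top',*cv(*c),174) for c in [(270,298),(330,290),(363,350),(345,405),(283,415),(240,357)]]
p=np.array(p);print(p.round(1),p.mean(0))
d=p[:,:2]-p[:,:2].mean(0);print(np.hypot(*d.T),np.degrees(np.arctan2(d[:,1],d[:,0])))
# gauge base corners (z=15)
b=np.array([onz('top',*cv(*c),15) for c in [(33,205),(232,550),(478,402)]]);print(b.round(1))
a=np.array([onz('top',*cv(*c),125) for c in [(155,250),(278,465)]]);print(a.round(1))
h=onz('top',*cv(238,511),15);print(h)
E
```

```text
[564.24309623   7.99404607 210.        ] (array([564.39065249,   8.02142364, 210.86897147]), np.float64(0.2666332235218111))
[[579.6  17.6 174. ]
 [581.8  -1.4 174. ]
 [562.9 -11.3 174. ]
 [545.8  -5.3 174. ]
 [542.9  14.2 174. ]
 [561.2  27.4 174. ]] [562.38776308   6.87830968 174.        ]
[20.25136818 21.13264438 18.19531665 20.53690081 20.78783616 20.54143982] [  31.89406636  -22.97128549  -88.34919771 -143.76303431  159.24309566
   93.27016358]
[[615.5  97.3  15. ]
 [485.5  24.3  15. ]
 [539.3 -69.   15. ]]
[[596.   52.9 125. ]
 [524.2  13.2 125. ]]
[499.92948387  21.80668017  15.        ]
```

Emit:
{"op": "arm_command", "data": {"deltas": [{"xyz":[0.03,0.035,0.015],"turn":[0,0,0.03]},{"xyz":[0.03,0.04,0.01],"turn":[0,0,0.03]},{"xyz":[0.03,0.04,0.01],"turn":[0,0,0.03]},{"xyz":[0.035,0.04,0.01],"turn":[0,0,0.03]},{"xyz":[0.035,0.04,0.01],"turn":[0,0,0.03]},{"xyz":[0.035,0.045,0.01],"turn":[0,0,0.03]},{"xyz":[0.035,0.045,0.009],"turn":[0,0,0.03]},{"xyz":[0.035,0.045,0],"turn":[0,0,0.03]},{"xyz":[0.035,0.045,0],"turn":[0,0,0.03]},{"xyz":[0.035,0.045,0],"turn":[0,0,0.03]},{"xyz":[0.035,0.045,0],"turn":[0,0,0.03]},{"xyz":[0.035,0.045,0],"turn":[0,0,0.03]}]}}

```text
clock: 1.65
eef_pos: [540.8, -21.4, 290.3]
eef_rot: [3.142, 0.0, 0.609]
wrist_force: [0.0, -0.3, -0.6]
finger_gap: 93.9
```

Emit:
{"op": "arm_command", "data": {"deltas": [{"xyz":[0.023,0.029,0.0]},{"xyz":[0,0,0]},{"xyz":[0,0,0]}]}}

```text
validation failed for argument at $.de...
```

```bash
cat >> h.py <<'E'
from scipy.spatial.transform import Rotation as Ro
def wshot(name):
    import cell
    s=cell.read_state(); c=cell.camera("wrist")
    cv2.imwrite(f"pics/{name}.png",c["color"][:,:,::-1])
    np.savez(f"pics/{name}.npz",pos=s['eef_pos'],rot=s['eef_rot'],mount=c['mount'],f=c['fx'],c=[c['cx'],c['cy']])
    print(s['clock'],s['eef_pos'].round(2),s['eef_rot'].round(4),s['wrist_force'].round(2),s['moment'].round(3),s['finger_gap'])
def wz(name,u,v,z):
    k=np.load(f"pics/{name}.npz");R=Ro.from_euler('xyz',k['rot']).as_matrix()
    d=R@(k['mount'][:3,:3]@np.array([(u-k['c'][0])/k['f'],(v-k['c'][1])/k['f'],1]))
    o=R@k['mount'][:3,3]+k['pos'];return o+d*(z-o[2])/d[2]
E
python3 -c "
from h import *
wshot('w1')"
```

```text
1.65 [540.76 -21.44 290.34] [3.1416e+00 1.0000e-04 6.0890e-01] [ 0.03 -0.33 -0.59] [-0.054 -0.048  0.007] 93.92054645493427
```

View pics/w1.png

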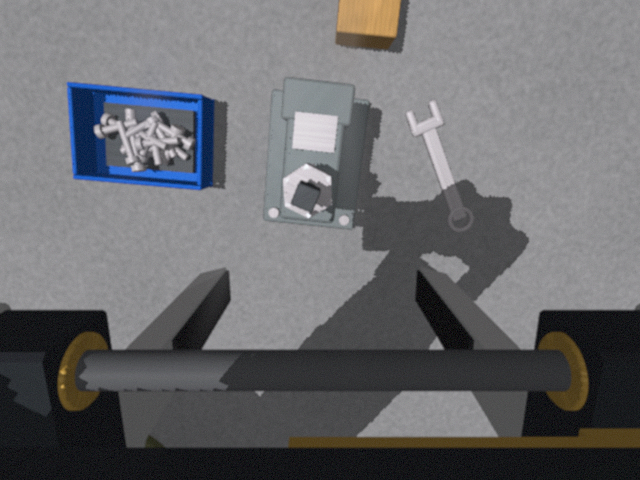

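```bash
python3 - <<'E'
import cv2
t=cv2.imread('pics/w1.png')[150:240,260:360];cv2.imwrite('pics/w1c.png',cv2.resize(t,None,fx=7,fy=6.66666,interpolation=cv2.INTER_CUBIC))
E
```

```text
(no output)
```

View pics/w1c.png

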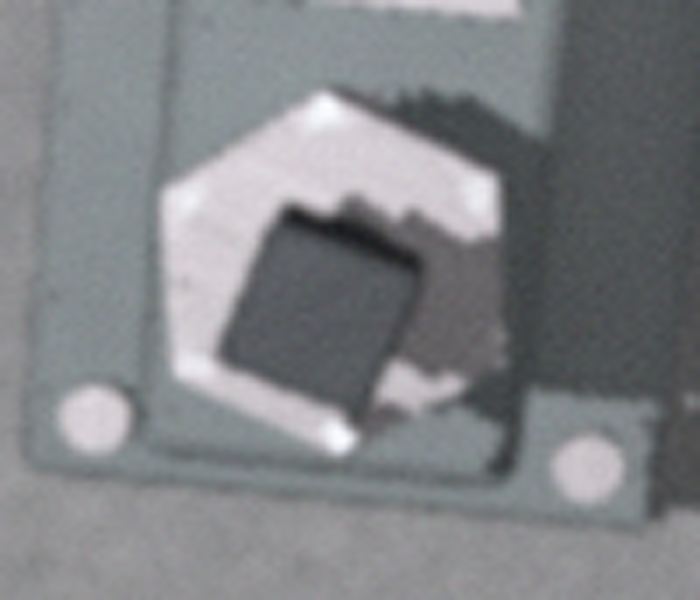

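```bash
python3 - <<'E'
from h import *
g=lambda x,y:(260+x/7-.43,150+y/6.6667-.43)
S=np.array([wz('w1',*g(*c),210)[:2] for c in [(285,220),(420,272),(354,412),(222,355)]])
d=S-S.mean(0);print(S.mean(0),np.hypot(*d.T),np.degrees(np.arctan2(d[:,1],d[:,0])))
N=np.array([wz('w1',*g(*c),174)[:2] for c in [(325,96),(500,180),(162,190),(176,372),(343,450)]])
c=(N[1]+N[3])/2;c2=(N[0]+N[4])/2
for c in (c,c2):
  d=N-c;print(c,np.hypot(*d.T),np.degrees(np.arctan2(d[:,1],d[:,0])))
E
```

```text
[563.93677699   8.09437187] [ 9.92259358 10.36544006 10.20124961 10.16512865] [  53.65330204  -30.69226276 -127.34173068  147.8515882 ]
[563.66783636   7.74560395] [20.14055139 20.65004948 20.97141094 20.65004948 19.91451072] [  37.80717109  -23.40584429   97.17949634  156.59415571 -143.62705746]
[563.60682004   8.01370488] [20.02596246 20.81372769 20.69780401 20.48875373 20.02596246] [  37.09410388  -24.01642914   97.10466853  157.21442548 -142.90589612]
```

Emit:
{"op": "arm_command", "data": {"deltas": [{"xyz":[0.023,0.0295,0],"turn":[0,0,0.033]},{"xyz":[0,0,-0.04],"turn":[0,0,0]},{"xyz":[0,0,-0.04],"turn":[0,0,0]},{"xyz":[0,0,-0.034],"turn":[0,0,0]},{"xyz":[0,0,-0.015],"turn":[0,0,0]},{"xyz":[0,0,0],"turn":[0,0,0]}]}}

```text
clock: 2.45
eef_pos: [562.8, 6.3, 161.3]
eef_rot: [-3.141, 0.001, 0.641]
wrist_force: [-0.4, 0.2, 1.3]
finger_gap: 94.2
```

```bash
python3 -c "
from h import *
wshot('w2')"
```

```text
2.45 [562.81   6.27 161.25] [-3.141e+00  7.000e-04  6.407e-01] [-0.37  0.18  1.35] [ 0.014 -0.012  0.008] 94.1519579242524
```

View pics/w2.png

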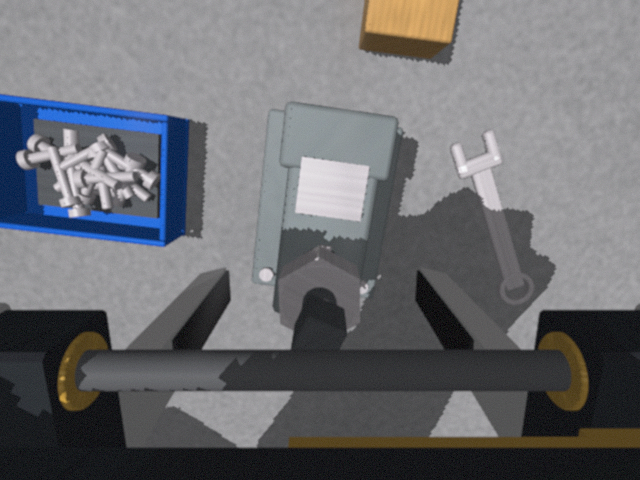

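Emit:
{"op": "arm_command", "data": {"deltas": [{"xyz":[0.001,0.0017,0],"turn":[0,0,0]},{"xyz":[0,0,0],"turn":[0,0,0]},{"xyz":[0,0,0],"turn":[0,0,0]},{"xyz":[0,0,0],"turn":[0,0,0]},{"xyz":[0,0,0],"turn":[0,0,0]},{"xyz":[0,0,0],"turn":[0,0,0]}], "gripper": 1, "force": 30}}

```text
clock: 3.25
eef_pos: [563.9, 8.0, 161.5]
eef_rot: [-3.141, 0.0, 0.641]
wrist_force: [-2.3, 3.1, 0.4]
finger_gap: 37.4
```

```bash
cat > st.py <<'E'
from cell import *
import numpy as np
np.set_printoptions(suppress=True)
for i in range(1):
    s=read_state();r=s['eef_rot'];y=r[2]
    F=s['wrist_force'];t=np.array([np.cos(y),np.sin(y)]);n=np.array([np.sin(y),-np.cos(y)])
    print(s['clock'],s['eef_pos'].round(2),r.round(4),'F',F.round(2),'Ft(x,y)',round(F[:2]@t,2),round(F[:2]@n,2),'M',s['moment'].round(3),'gap',round(s['finger_gap'],2),'j5',s['joints'][5].round(3),'eff6',s['effort'][5].round(3))
E
python3 st.py
```

```text
3.25 [563.86   8.04 161.45] [-3.1415  0.      0.6408] F [-2.32  3.08  0.39] Ft(x,y) -0.02 -3.85 M [1.006 0.728 0.024] gap 37.4 j5 0.879 eff6 0.003
```

Emit:
{"op": "arm_command", "data": {"deltas": [{"xyz":[0,0,0],"turn":[0,0,0]},{"xyz":[0,0,0],"turn":[0,0,0]}], "gripper": 1, "force": 60}}

```text
clock: 3.5
eef_pos: [563.5, 8.6, 161.4]
eef_rot: [-3.14, 0.0, 0.641]
wrist_force: [-4.3, 3.9, 2.2]
finger_gap: 35.7
```

```bash
python3 st.py
```

```text
3.5 [563.47   8.57 161.4 ] [-3.1402  0.0005  0.6412] F [-4.31  3.88  2.15] Ft(x,y) -1.13 -5.69 M [0.739 0.687 0.185] gap 35.7 j5 0.879 eff6 0.155
```

Emit:
{"op": "arm_command", "data": {"deltas": [{"xyz":[-0.0004,0.0005,0],"turn":[0,0,0.05]},{"xyz":[0,0,0],"turn":[0,0,0.05]},{"xyz":[0,0,0.0001],"turn":[0,0,0.05]},{"xyz":[0,0,0.0001],"turn":[0,0,0.05]}]}}

```text
clock: 4.0
eef_pos: [563.4, 8.7, 161.6]
eef_rot: [-3.141, -0.0, 0.842]
wrist_force: [-0.1, 1.4, -0.7]
finger_gap: 35.8
```

```bash
python3 st.py
```

```text
4.0 [563.37   8.73 161.55] [-3.141  -0.      0.8423] F [-0.08  1.38 -0.68] Ft(x,y) 0.98 -0.98 M [ 0.34   0.201 -0.134] gap 35.78 j5 0.679 eff6 0.673
```

Emit:
{"op": "arm_command", "data": {"deltas": [{"xyz":[0,0,0.0001],"turn":[0,0,0.1]},{"xyz":[0,0,0.0001],"turn":[0,0,0.1]},{"xyz":[0,0,0.0001],"turn":[0,0,0.1]}]}}

```text
clock: 4.38
eef_pos: [563.2, 8.8, 161.8]
eef_rot: [-3.14, -0.0, 1.144]
wrist_force: [-2.9, 2.8, 1.1]
finger_gap: 35.3
```

```bash
python3 st.py
```

```text
4.375 [563.17   8.83 161.79] [-3.1404 -0.0001  1.1441] F [-2.9   2.82  1.11] Ft(x,y) 1.37 -3.81 M [ 0.495  0.441 -0.1  ] gap 35.34 j5 0.377 eff6 1.585
```

Emit:
{"op": "arm_command", "data": {"deltas": [{"xyz":[0,0,0.0001],"turn":[0,0,0.1]},{"xyz":[0,0,0.0001],"turn":[0,0,0.1]},{"xyz":[0,0,0.0001],"turn":[0,0,0.1]},{"xyz":[0,0,0.0001],"turn":[0,0,0.1]},{"xyz":[0,0,0.0001],"turn":[0,0,0.1]}]}}

```text
clock: 5.0
eef_pos: [562.8, 8.9, 162.4]
eef_rot: [-3.14, -0.001, 1.644]
wrist_force: [-6.8, 3.5, 3.8]
finger_gap: 35.4
```

```bash
python3 st.py
```

```text
5.0 [562.83   8.92 162.45] [-3.1398 -0.0008  1.6442] F [-6.81  3.52  3.82] Ft(x,y) 4.01 -6.53 M [ 0.453  1.163 -0.118] gap 35.4 j5 -0.123 eff6 1.578
```

Emit:
{"op": "arm_command", "data": {"deltas": [{"xyz":[0,0,0],"turn":[0,0,0]},{"xyz":[0,0,0],"turn":[0,0,0]},{"xyz":[0,0,0],"turn":[0,0,0]},{"xyz":[-0.0005,0,0.014],"turn":[0,0,0.06]},{"xyz":[0,0,0.015],"turn":[0,0,0.057]},{"xyz":[0,0,0],"turn":[0,0,0]}], "gripper": 0.35, "force": 30}}

```text
clock: 5.75
eef_pos: [563.4, 8.5, 192.3]
eef_rot: [3.14, 0.001, 1.757]
wrist_force: [-1.3, 0.0, -0.6]
finger_gap: 61.3
```

```bash
python3 st.py;  python3 -c "
from h import *
wshot('w3')"
```

```text
5.75 [563.44   8.46 192.29] [3.1397 0.0005 1.757 ] F [-1.3   0.04 -0.55] Ft(x,y) 0.28 -1.27 M [-0.06  -0.111 -0.008] gap 61.33 j5 -0.236 eff6 -0.64
5.75 [563.44   8.46 192.29] [3.1397e+00 5.0000e-04 1.7570e+00] [-1.3   0.04 -0.55] [-0.06  -0.111 -0.008] 61.332269894232695
```

View pics/w3.png

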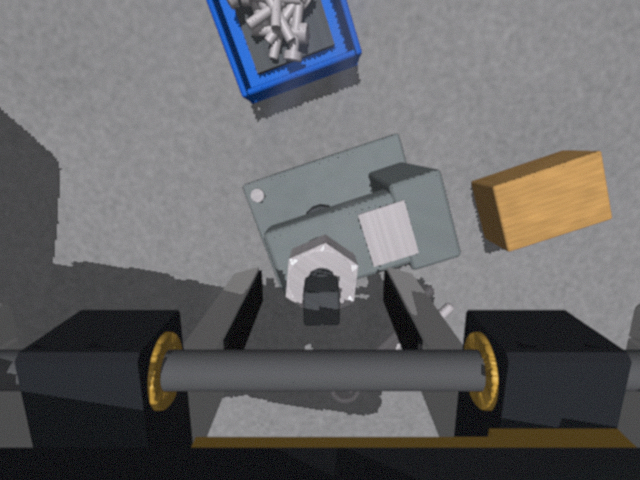

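Emit:
{"op": "arm_command", "data": {"deltas": [{"xyz":[-0.0005,0,-0.0003],"turn":[0,0,0]},{"xyz":[0,0,0],"turn":[0,0,0]},{"xyz":[0,0,0],"turn":[0,0,0]},{"xyz":[0,0,0],"turn":[0,0,0]},{"xyz":[0,0,0],"turn":[0,0,0]},{"xyz":[0,0,0],"turn":[0,0,0]}], "gripper": 1, "force": 30}}

```text
clock: 6.55
eef_pos: [562.7, 8.6, 191.1]
eef_rot: [3.141, 0.0, 1.758]
wrist_force: [2.9, -0.2, -2.7]
finger_gap: 15.9
```

```bash
python3 st.py
```

```text
6.55 [562.72   8.55 191.11] [3.141  0.     1.7578] F [ 2.86 -0.19 -2.67] Ft(x,y) -0.72 2.77 M [ 0.001 -0.775  0.034] gap 15.86 j5 -0.237 eff6 0.044
```

Emit:
{"op": "arm_command", "data": {"deltas": [{"xyz":[0.0003,0,0],"turn":[0,0,-0.07]},{"xyz":[0,0,0],"turn":[0,0,-0.08]},{"xyz":[0,0,0],"turn":[0,0,-0.08]},{"xyz":[0,0,0],"turn":[0,0,-0.06]},{"xyz":[0,0,0],"turn":[0,0,-0.04]}]}}

```text
clock: 7.18
eef_pos: [562.9, 8.5, 191.1]
eef_rot: [3.141, -0.0, 1.426]
wrist_force: [2.2, 1.2, -1.3]
finger_gap: 15.8
```

```bash
python3 st.py
```

```text
7.175 [562.86   8.53 191.13] [ 3.1414 -0.0001  1.4263] F [ 2.22  1.18 -1.28] Ft(x,y) 1.49 2.02 M [ 0.005 -0.498  0.119] gap 15.85 j5 0.095 eff6 -0.379
```

Emit:
{"op": "arm_command", "data": {"deltas": [{"xyz":[0,0,0],"turn":[0,0,-0.04]},{"xyz":[0,0,0],"turn":[0,0,-0.04]}]}}

```text
clock: 7.42
eef_pos: [562.9, 8.5, 191.1]
eef_rot: [3.141, -0.0, 1.347]
wrist_force: [2.3, -0.1, -1.7]
finger_gap: 15.8
```

```bash
python3 st.py
```

```text
7.425 [562.89   8.53 191.13] [ 3.1414 -0.0001  1.3466] F [ 2.32 -0.08 -1.68] Ft(x,y) 0.44 2.27 M [ 0.066 -0.489  0.144] gap 15.82 j5 0.174 eff6 -0.559
```

Emit:
{"op": "arm_command", "data": {"deltas": [{"xyz":[0,0,0],"turn":[0,0,-0.04]},{"xyz":[0,0,0],"turn":[0,0,-0.04]}]}}

```text
clock: 7.68
eef_pos: [562.9, 8.5, 191.1]
eef_rot: [3.141, -0.0, 1.267]
wrist_force: [2.4, -0.8, -1.8]
finger_gap: 15.7
```

```bash
python3 st.py
```

```text
7.675 [562.93   8.51 191.12] [ 3.1412 -0.0001  1.2666] F [ 2.38 -0.78 -1.84] Ft(x,y) -0.04 2.5 M [-0.048 -0.486  0.115] gap 15.66 j5 0.254 eff6 -0.559
```

Emit:
{"op": "arm_command", "data": {"deltas": [{"xyz":[0,0,0],"turn":[0,0,-0.04]},{"xyz":[0,0,0],"turn":[0,0,-0.04]}]}}

```text
clock: 7.92
eef_pos: [562.9, 8.5, 191.1]
eef_rot: [3.141, -0.0, 1.187]
wrist_force: [3.2, 0.6, -1.9]
finger_gap: 15.5
```

```bash
python3 st.py
```

```text
7.925 [562.94   8.5  191.1 ] [ 3.1413 -0.0001  1.1865] F [ 3.25  0.58 -1.91] Ft(x,y) 1.75 2.79 M [-0.039 -0.591  0.068] gap 15.53 j5 0.334 eff6 -0.559
```

Emit:
{"op": "arm_command", "data": {"deltas": [{"xyz":[0,0,0],"turn":[0,0,-0.04]},{"xyz":[0,0,0],"turn":[0,0,-0.04]}]}}

```text
clock: 8.18
eef_pos: [563.0, 8.5, 191.1]
eef_rot: [3.141, -0.0, 1.107]
wrist_force: [3.9, -0.1, -1.6]
finger_gap: 15.9
```

```bash
python3 st.py
```

```text
8.175 [562.99   8.51 191.14] [ 3.1411 -0.0002  1.1065] F [ 3.89 -0.12 -1.65] Ft(x,y) 1.64 3.53 M [-0.003 -0.65   0.132] gap 15.89 j5 0.414 eff6 -0.559
```

```bash
sed -i "s/s\['effort'\]\[5\].round(3)/s['effort'][5].round(4)/" st.py; python3 st.py
```

```text
8.175 [562.99   8.51 191.14] [ 3.1411 -0.0002  1.1065] F [ 3.89 -0.12 -1.65] Ft(x,y) 1.64 3.53 M [-0.003 -0.65   0.132] gap 15.89 j5 0.414 eff6 -0.5594
```

Emit:
{"op": "arm_command", "data": {"deltas": [{"xyz":[0,0,0],"turn":[0,0,-0.04]},{"xyz":[0,0,0],"turn":[0,0,-0.04]}]}}

```text
clock: 8.43
eef_pos: [563.0, 8.5, 191.1]
eef_rot: [3.141, -0.0, 1.027]
wrist_force: [2.9, 0.3, -1.7]
finger_gap: 15.6
```

```bash
python3 st.py
```

```text
8.425 [563.02   8.49 191.13] [ 3.141  -0.0002  1.0266] F [ 2.92  0.33 -1.73] Ft(x,y) 1.79 2.33 M [-0.046 -0.664  0.105] gap 15.61 j5 0.494 eff6 -0.5594
```

Emit:
{"op": "arm_command", "data": {"deltas": [{"xyz":[0,0,0],"turn":[0,0,-0.04]},{"xyz":[0,0,0],"turn":[0,0,-0.04]}]}}

```text
clock: 8.68
eef_pos: [563.0, 8.5, 191.1]
eef_rot: [3.141, -0.0, 0.947]
wrist_force: [4.3, -1.0, -2.5]
finger_gap: 16.2
```

```bash
python3 st.py
```

```text
8.675 [563.03   8.45 191.11] [ 3.1411 -0.0003  0.9465] F [ 4.26 -1.   -2.53] Ft(x,y) 1.68 4.04 M [-0.082 -0.709  0.144] gap 16.15 j5 0.574 eff6 -0.5592
```

Emit:
{"op": "arm_command", "data": {"deltas": [{"xyz":[0,0,0],"turn":[0,0,-0.04]},{"xyz":[0,0,0],"turn":[0,0,-0.04]}]}}

```text
clock: 8.93
eef_pos: [563.1, 8.4, 191.1]
eef_rot: [3.141, -0.0, 0.867]
wrist_force: [3.3, -0.2, -2.9]
finger_gap: 15.4
```

```bash
python3 st.py
```

```text
8.925 [563.06   8.45 191.12] [ 3.141  -0.0004  0.8665] F [ 3.33 -0.22 -2.94] Ft(x,y) 1.99 2.68 M [-0.071 -0.759  0.085] gap 15.42 j5 0.654 eff6 -0.5594
```

Emit:
{"op": "arm_command", "data": {"deltas": [{"xyz":[0,0,0],"turn":[0,0,-0.04]},{"xyz":[0,0,0],"turn":[0,0,-0.04]}]}}

```text
clock: 9.18
eef_pos: [563.1, 8.4, 191.1]
eef_rot: [3.141, -0.0, 0.787]
wrist_force: [4.9, -1.3, -3.0]
finger_gap: 15.8
```

```bash
python3 st.py
```

```text
9.175 [563.07   8.41 191.11] [ 3.141  -0.0004  0.7865] F [ 4.95 -1.34 -3.02] Ft(x,y) 2.55 4.45 M [-0.135 -0.763  0.164] gap 15.79 j5 0.734 eff6 -0.5591
```

Emit:
{"op": "arm_command", "data": {"deltas": [{"xyz":[0,0,0],"turn":[0,0,-0.04]}]}}

```text
clock: 9.3
eef_pos: [563.1, 8.4, 191.1]
eef_rot: [3.141, -0.0, 0.746]
wrist_force: [3.6, -0.3, -2.6]
finger_gap: 15.8
```

```bash
python3 st.py
```

```text
9.3 [563.09   8.41 191.11] [ 3.1409 -0.0005  0.7465] F [ 3.64 -0.34 -2.6 ] Ft(x,y) 2.44 2.72 M [-0.128 -0.783  0.142] gap 15.77 j5 0.774 eff6 -0.5592
```

Emit:
{"op": "arm_command", "data": {"deltas": [{"xyz":[0,0,0],"turn":[0,0,-0.04]},{"xyz":[0,0,0],"turn":[0,0,-0.04]}]}}

```text
clock: 9.55
eef_pos: [563.1, 8.4, 191.1]
eef_rot: [3.141, -0.0, 0.666]
wrist_force: [4.8, -0.3, -2.2]
finger_gap: 15.4
```

```bash
python3 st.py
```

```text
9.55 [563.1    8.39 191.11] [ 3.1409 -0.0005  0.6664] F [ 4.81 -0.3  -2.15] Ft(x,y) 3.59 3.21 M [-0.085 -0.761  0.104] gap 15.36 j5 0.854 eff6 -0.5593
```

Emit:
{"op": "arm_command", "data": {"deltas": [{"xyz":[0,0,0],"turn":[0,0,-0.04]},{"xyz":[0,0,0],"turn":[0,0,-0.04]}]}}

```text
clock: 9.8
eef_pos: [563.1, 8.4, 191.2]
eef_rot: [3.141, -0.001, 0.586]
wrist_force: [5.5, -1.3, -3.8]
finger_gap: 15.6
```

```bash
python3 st.py
```

```text
9.8 [563.14   8.36 191.15] [ 3.1409 -0.0007  0.5865] F [ 5.45 -1.34 -3.84] Ft(x,y) 3.8 4.13 M [-0.158 -0.842  0.147] gap 15.61 j5 0.934 eff6 -0.5593
```

Emit:
{"op": "arm_command", "data": {"deltas": [{"xyz":[0.0003,-0.0001,0],"turn":[0,0,-0.04]},{"xyz":[0,0,0],"turn":[0,0,-0.04]}]}}

```text
clock: 10.05
eef_pos: [563.1, 8.3, 191.1]
eef_rot: [3.141, -0.0, 0.507]
wrist_force: [1.6, -1.7, -1.3]
finger_gap: 15.9
```

```bash
python3 st.py
```

```text
10.05 [563.14   8.33 191.12] [ 3.1414 -0.      0.5065] F [ 1.55 -1.7  -1.28] Ft(x,y) 0.53 2.24 M [-0.091 -0.38   0.086] gap 15.92 j5 1.014 eff6 -0.5612
```

Emit:
{"op": "arm_command", "data": {"deltas": [{"xyz":[0,0,0],"turn":[0,0,-0.04]},{"xyz":[0,0,0],"turn":[0,0,-0.04]}]}}

```text
clock: 10.3
eef_pos: [563.2, 8.3, 191.1]
eef_rot: [3.141, -0.0, 0.426]
wrist_force: [2.0, -1.1, -2.2]
finger_gap: 15.6
```

```bash
python3 st.py
```

```text
10.3 [563.15   8.28 191.11] [ 3.1413 -0.      0.4265] F [ 1.98 -1.09 -2.16] Ft(x,y) 1.35 1.81 M [-0.095 -0.339  0.136] gap 15.56 j5 1.094 eff6 -0.5599
```

Emit:
{"op": "arm_command", "data": {"deltas": [{"xyz":[0,0,0],"turn":[0,0,-0.04]},{"xyz":[0,0,0],"turn":[0,0,-0.04]}]}}

```text
clock: 10.55
eef_pos: [563.2, 8.3, 191.1]
eef_rot: [3.141, -0.0, 0.346]
wrist_force: [2.0, -0.4, -2.2]
finger_gap: 16.1
```

```bash
python3 st.py
```

```text
10.55 [563.19   8.25 191.12] [ 3.1413 -0.0001  0.3464] F [ 2.   -0.39 -2.24] Ft(x,y) 1.75 1.04 M [-0.182 -0.436  0.091] gap 16.06 j5 1.174 eff6 -0.56
```

Emit:
{"op": "arm_command", "data": {"deltas": [{"xyz":[0,0,0],"turn":[0,0,-0.04]},{"xyz":[0,0,0],"turn":[0,0,-0.04]}]}}

```text
clock: 10.8
eef_pos: [563.2, 8.2, 191.1]
eef_rot: [3.141, -0.0, 0.266]
wrist_force: [2.1, -2.5, -1.2]
finger_gap: 15.8
```

```bash
python3 st.py
```

```text
10.8 [563.18   8.21 191.12] [ 3.1412 -0.0001  0.2665] F [ 2.12 -2.48 -1.24] Ft(x,y) 1.4 2.95 M [-0.213 -0.409  0.13 ] gap 15.82 j5 1.254 eff6 -0.5599
```

Emit:
{"op": "arm_command", "data": {"deltas": [{"xyz":[0,0,0],"turn":[0,0,-0.04]},{"xyz":[0,0,0],"turn":[0,0,-0.04]}]}}

```text
clock: 11.05
eef_pos: [563.2, 8.2, 191.1]
eef_rot: [3.141, -0.0, 0.186]
wrist_force: [1.8, -1.6, -2.2]
finger_gap: 15.6
```

```bash
python3 st.py
```

```text
11.05 [563.16   8.21 191.1 ] [ 3.1412 -0.0001  0.1864] F [ 1.78 -1.61 -2.16] Ft(x,y) 1.45 1.91 M [-0.184 -0.425  0.108] gap 15.59 j5 1.334 eff6 -0.5599
```

Emit:
{"op": "arm_command", "data": {"deltas": [{"xyz":[0,0,0],"turn":[0,0,-0.04]},{"xyz":[0,0,0],"turn":[0,0,-0.04]}]}}

```text
clock: 11.3
eef_pos: [563.2, 8.2, 191.1]
eef_rot: [3.141, -0.0, 0.106]
wrist_force: [2.3, -1.8, -1.2]
finger_gap: 15.6
```

```bash
python3 st.py
```

```text
11.3 [563.2    8.16 191.11] [ 3.1411 -0.0002  0.1064] F [ 2.32 -1.75 -1.2 ] Ft(x,y) 2.12 1.99 M [-0.254 -0.393  0.101] gap 15.63 j5 1.414 eff6 -0.5302
```

Emit:
{"op": "arm_command", "data": {"deltas": [{"xyz":[0,0,0],"turn":[0,0,-0.03]}]}}

```text
clock: 11.42
eef_pos: [563.2, 8.2, 191.1]
eef_rot: [3.141, -0.0, 0.077]
wrist_force: [3.4, -2.8, -2.0]
finger_gap: 15.8
```

```bash
python3 st.py; python3 -c "
from cell import *
print(read_state()['qd'])"
```

```text
11.425 [563.18   8.16 191.14] [ 3.1411 -0.0002  0.0766] F [ 3.44 -2.78 -1.97] Ft(x,y) 3.22 3.04 M [-0.419 -0.479  0.171] gap 15.84 j5 1.444 eff6 -0.2129
[ 3.94821387e-04  1.17696210e-03 -7.71784523e-05  6.43344601e-05
  1.92652101e-03  2.34808234e-01]
```

Emit:
{"op": "arm_command", "data": {"deltas": [{"xyz":[0,0,0],"turn":[0,0,0]}]}}

```text
clock: 11.55
eef_pos: [563.2, 8.2, 191.1]
eef_rot: [3.141, -0.0, 0.078]
wrist_force: [2.9, -2.5, -3.2]
finger_gap: 15.8
```

```bash
python3 st.py; python3 - <<'E'
from cell import *
import numpy as np
L=[]
for i in range(16):
    camera("top"); s=read_state(); L.append([s['clock'],s['moment'][2],s['effort'][5],s['eef_rot'][2]])
L=np.array(L);print(L.round(4));print(L.mean(0))
E
```

```text
11.55 [563.19   8.17 191.12] [ 3.1412 -0.0002  0.0777] F [ 2.86 -2.54 -3.18] Ft(x,y) 2.66 2.75 M [-0.464 -0.604  0.082] gap 15.81 j5 1.443 eff6 0.4451
[[11.6     0.1155  0.227   0.0782]
 [11.65    0.0907  0.1335  0.0783]
 [11.7     0.08    0.0857  0.0782]
 [11.75    0.1297  0.093   0.0782]
 [11.8     0.1597  0.0976  0.0782]
 [11.85    0.1057  0.0991  0.0782]
 [11.9     0.0809  0.0994  0.0782]
 [11.95    0.0804  0.0995  0.0782]
 [12.      0.1306  0.0995  0.0782]
 [12.05    0.1187  0.0995  0.0782]
 [12.1     0.1076  0.0994  0.0781]
 [12.15    0.0483  0.0994  0.0781]
 [12.2     0.1098  0.0995  0.0781]
 [12.25    0.1099  0.0995  0.0782]
 [12.3     0.1093  0.0995  0.0782]
 [12.35    0.1114  0.0995  0.0781]]
[11.975       0.10552665  0.1081627   0.07819162]
```

Emit:
{"op": "arm_command", "data": {"deltas": [{"xyz":[0,0,0],"turn":[0,0,-0.01]},{"xyz":[0,0,0],"turn":[0,0,-0.01]}]}}

```text
clock: 12.6
eef_pos: [563.2, 8.2, 191.1]
eef_rot: [3.141, -0.0, 0.058]
wrist_force: [3.8, -3.9, -3.3]
finger_gap: 15.7
```

```bash
python3 st.py; python3 - <<'E'
from cell import *
import numpy as np
print(read_state()['qd'][5])
L=[]
for i in range(10):
    camera("top"); s=read_state(); L.append([s['clock'],s['moment'][2],s['effort'][5],s['eef_rot'][2]])
L=np.array(L);print(L.round(4));print(L.mean(0))
E
```

```text
12.6 [563.17   8.17 191.11] [ 3.1412 -0.0002  0.058 ] F [ 3.78 -3.89 -3.29] Ft(x,y) 3.55 4.1 M [-0.627 -0.684  0.228] gap 15.67 j5 1.463 eff6 0.0356
0.07966817829372441
[[12.65    0.1678  0.0988  0.0575]
 [12.7     0.176   0.3237  0.058 ]
 [12.75    0.1593  0.2349  0.0583]
 [12.8     0.2145  0.1977  0.0583]
 [12.85    0.1546  0.1876  0.0583]
 [12.9     0.2088  0.1853  0.0583]
 [12.95    0.1872  0.1849  0.0584]
 [13.      0.2278  0.1848  0.0583]
 [13.05    0.2445  0.1847  0.0583]
 [13.1     0.2213  0.1847  0.0583]]
[12.875       0.19617492  0.19672154  0.05816985]
```

Emit:
{"op": "arm_command", "data": {"deltas": [{"xyz":[0,0,0],"turn":[0,0,0]},{"xyz":[0,0,0],"turn":[0,0,0]},{"xyz":[0,0,0],"turn":[0,0,0]},{"xyz":[0,0,0.04],"turn":[0,0,0.1]},{"xyz":[-0.02,-0.01,0.05],"turn":[0,0,0.15]},{"xyz":[-0.02,-0.01,0.03],"turn":[0,0,0.15]},{"xyz":[0,0,0],"turn":[0,0,0.14]},{"xyz":[0,0,0],"turn":[0,0,0]}], "gripper": 0.3}}

```text
clock: 14.1
eef_pos: [523.0, -11.6, 311.4]
eef_rot: [3.141, -0.0, 0.597]
wrist_force: [0.3, 0.5, 0.0]
finger_gap: 65.8
```

```bash
python3 - <<'E'
from h import *
wshot('w4')
t=cv2.imread('pics/w4.png')[100:400,160:480];cv2.imwrite('pics/w4c.png',cv2.resize(t,None,fx=2,fy=2,interpolation=cv2.INTER_CUBIC))
E
```

```text
14.1 [522.97 -11.58 311.37] [ 3.1414e+00 -4.0000e-04  5.9690e-01] [0.31 0.46 0.01] [ 0.018 -0.027 -0.011] 65.76855331112785
```

View pics/w4c.png

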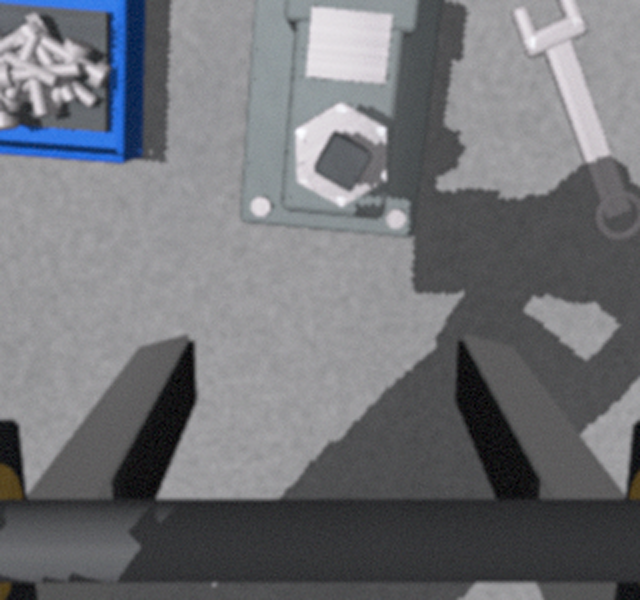

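```bash
python3 - <<'E'
from h import *
t=cv2.imread('pics/w4.png')[135:215,290:370];cv2.imwrite('pics/w4d.png',cv2.resize(t,None,fx=7,fy=7,interpolation=cv2.INTER_CUBIC))
g=lambda x,y:(160+x/2-.25,100+y/2-.25)
N=np.array([wz('w4',*g(*c),175.2)[:2] for c in [(343,101),(387,126),(295,129),(298,181),(341,208)]])
for c in ((N[1]+N[3])/2,(N[0]+N[4])/2):
  d=N-c;print(c,np.hypot(*d.T),np.degrees(np.arctan2(d[:,1],d[:,0])))
E
```

```text
[563.96759405   7.78416614] [20.55072692 20.81801531 21.123316   20.81801531 21.86473901] [  33.50718311  -24.27617619   96.77464057  155.72382381 -146.71596637]
[563.39633574   7.45701964] [21.20769279 21.21095811 21.38937247 20.43872552 21.20769279] [  33.39215183  -22.83604261   95.15150078  154.22926581 -146.60784817]
```

View pics/w4d.png

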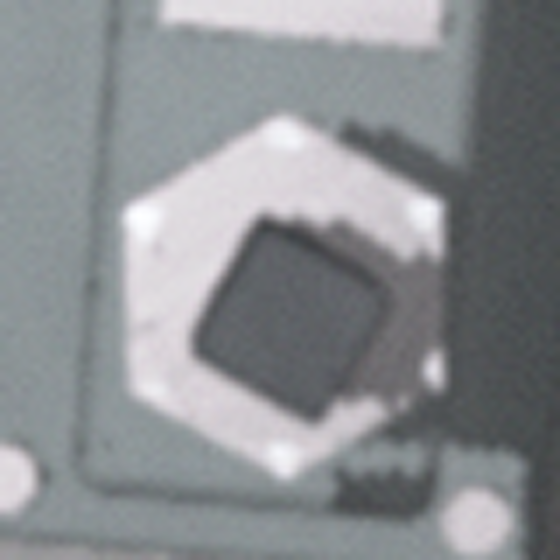

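Emit:
{"op": "arm_command", "data": {"deltas": [{"xyz":[0.02,0.01,-0.03],"turn":[0,0,0]},{"xyz":[0.02,0.01,-0.035],"turn":[0,0,0]},{"xyz":[0,0,-0.035],"turn":[0,0,0]},{"xyz":[0,0,-0.035],"turn":[0,0,0]},{"xyz":[0,0,-0.014],"turn":[0,0,0]},{"xyz":[0,0,0],"turn":[0,0,0]}]}}

```text
clock: 14.9
eef_pos: [563.0, 8.5, 161.8]
eef_rot: [-3.141, 0.001, 0.596]
wrist_force: [0.3, -0.4, 0.8]
finger_gap: 66.3
```

```bash
python3 st.py
```

```text
14.9 [563.02   8.46 161.83] [-3.1408  0.001   0.5965] F [ 0.29 -0.44  0.85] Ft(x,y) -0.01 0.52 M [-0.017 -0.033  0.001] gap 66.27 j5 0.924 eff6 0.042
```

Grip the nut.

Emit:
{"op": "arm_command", "data": {"deltas": [{"xyz":[0,0,0],"turn":[0,0,0]},{"xyz":[0,0,0],"turn":[0,0,0]},{"xyz":[0,0,0],"turn":[0,0,0]},{"xyz":[0,0,0],"turn":[0,0,0]},{"xyz":[0,0,0],"turn":[0,0,0]},{"xyz":[0,0,0],"turn":[0,0,0]}], "gripper": 1, "force": 50}}

```text
clock: 15.65
eef_pos: [563.3, 8.4, 162.6]
eef_rot: [3.141, -0.001, 0.598]
wrist_force: [-0.7, -0.2, 6.0]
finger_gap: 35.7
```

```bash
python3 st.py
```

```text
15.65 [563.28   8.42 162.64] [ 3.1412 -0.0006  0.5977] F [-0.71 -0.2   6.01] Ft(x,y) -0.7 -0.23 M [ 0.056  0.268 -0.045] gap 35.71 j5 0.923 eff6 -0.0489
```

Emit:
{"op": "arm_command", "data": {"deltas": [{"xyz":[0,0,-0.0001],"turn":[0,0,-0.08]},{"xyz":[0,0,-0.0001],"turn":[0,0,-0.08]},{"xyz":[0,0,-0.0001],"turn":[0,0,-0.08]},{"xyz":[0,0,-0.0001],"turn":[0,0,-0.08]},{"xyz":[0,0,-0.0001],"turn":[0,0,-0.08]},{"xyz":[0,0,-0.0001],"turn":[0,0,-0.08]}]}}

```text
clock: 16.4
eef_pos: [563.3, 8.2, 162.0]
eef_rot: [3.141, -0.001, 0.115]
wrist_force: [-0.3, -2.3, 5.2]
finger_gap: 35.5
```

```bash
python3 st.py
```

```text
16.4 [563.31   8.17 162.03] [ 3.1411 -0.0008  0.1151] F [-0.34 -2.35  5.16] Ft(x,y) -0.61 2.29 M [-0.309  0.169  0.034] gap 35.45 j5 1.405 eff6 -1.2826
```

Emit:
{"op": "arm_command", "data": {"deltas": [{"xyz":[0,0,-0.0001],"turn":[0,0,-0.04]},{"xyz":[0,0,0],"turn":[0,0,-0.04]},{"xyz":[0,0,-0.0001],"turn":[0,0,-0.04]},{"xyz":[0,0,0],"turn":[0,0,-0.04]}]}}

```text
clock: 16.9
eef_pos: [563.3, 8.1, 161.8]
eef_rot: [3.141, -0.001, -0.044]
wrist_force: [-0.4, -2.8, 5.2]
finger_gap: 36.1
```

```bash
python3 st.py
```

```text
16.9 [563.33   8.1  161.84] [ 3.1411 -0.0009 -0.0436] F [-0.43 -2.84  5.15] Ft(x,y) -0.3 2.85 M [-0.327  0.213  0.072] gap 36.09 j5 1.564 eff6 -0.6035
```

Emit:
{"op": "arm_command", "data": {"deltas": [{"xyz":[0,0,-0.0001],"turn":[0,0,-0.04]},{"xyz":[0,0,0],"turn":[0,0,-0.04]},{"xyz":[0,0,-0.0001],"turn":[0,0,-0.04]}]}}

```text
clock: 17.27
eef_pos: [563.3, 8.1, 161.7]
eef_rot: [3.141, -0.001, -0.163]
wrist_force: [-1.4, -2.3, 7.9]
finger_gap: 35.6
```

```bash
python3 st.py
```

```text
17.275 [563.33   8.05 161.74] [ 3.1411 -0.001  -0.1634] F [-1.36 -2.35  7.91] Ft(x,y) -0.96 2.54 M [-0.36   0.33   0.193] gap 35.59 j5 1.684 eff6 -0.493
```

Emit:
{"op": "arm_command", "data": {"deltas": [{"xyz":[0,0,0],"turn":[0,0,-0.04]},{"xyz":[0,0,0],"turn":[0,0,-0.04]},{"xyz":[0,0,0],"turn":[0,0,-0.04]},{"xyz":[0,0,0],"turn":[0,0,-0.04]}]}}

```text
clock: 17.77
eef_pos: [563.3, 8.0, 161.7]
eef_rot: [3.141, -0.001, -0.323]
wrist_force: [-1.4, -2.9, 4.9]
finger_gap: 35.6
```

```bash
python3 st.py
```

```text
17.775 [563.28   7.98 161.66] [ 3.141  -0.001  -0.3232] F [-1.43 -2.89  4.94] Ft(x,y) -0.44 3.19 M [-0.49   0.295  0.326] gap 35.58 j5 1.844 eff6 -0.355
```

Emit:
{"op": "arm_command", "data": {"deltas": [{"xyz":[0,0,0],"turn":[0,0,-0.04]},{"xyz":[0,0,0],"turn":[0,0,-0.04]},{"xyz":[0,0,0],"turn":[0,0,-0.03]},{"xyz":[0,0,0],"turn":[0,0,0]}]}}

```text
clock: 18.27
eef_pos: [563.3, 7.9, 161.6]
eef_rot: [3.141, -0.001, -0.432]
wrist_force: [-1.1, -3.2, 5.3]
finger_gap: 35.5
```

```bash
python3 st.py;python3 - <<'E'
from cell import *
import numpy as np
L=[]
for i in range(8):
    camera("top"); s=read_state(); L.append([s['clock'],s['moment'][2],s['effort'][5],s['eef_rot'][2]])
L=np.array(L);print(L.round(4));print(L.mean(0))
E
```

```text
18.275 [563.26   7.94 161.59] [ 3.141  -0.001  -0.4324] F [-1.06 -3.24  5.29] Ft(x,y) 0.4 3.38 M [-0.571  0.256  0.263] gap 35.46 j5 1.953 eff6 0.5357
[[18.325   0.2375  0.334  -0.4321]
 [18.375   0.2551  0.2751 -0.432 ]
 [18.425   0.2946  0.2621 -0.432 ]
 [18.475   0.2984  0.2594 -0.432 ]
 [18.525   0.2454  0.2591 -0.4321]
 [18.575   0.2418  0.2592 -0.4321]
 [18.625   0.2973  0.259  -0.432 ]
 [18.675   0.2184  0.259  -0.432 ]]
[18.5         0.26104685  0.2708552  -0.43204003]
```

Emit:
{"op": "arm_command", "data": {"deltas": [{"xyz":[0,0,0],"turn":[0,0,0]},{"xyz":[0,0,0],"turn":[0,0,0]},{"xyz":[0,0,0],"turn":[0,0,0]},{"xyz":[0,0,0.02],"turn":[0,0,0]},{"xyz":[0,0,0.04],"turn":[0,0,0.12]},{"xyz":[0,0,0.04],"turn":[0,0,0.15]},{"xyz":[-0.02,-0.01,0.05],"turn":[0,0,0.15]},{"xyz":[-0.02,-0.01,0],"turn":[0,0,0.15]},{"xyz":[0,0,0],"turn":[0,0,0.15]},{"xyz":[0,0,0],"turn":[0,0,0.15]},{"xyz":[0,0,0],"turn":[0,0,0.159]},{"xyz":[0,0,0],"turn":[0,0,0]}], "gripper": 0.3}}

```text
clock: 20.18
eef_pos: [523.1, -11.6, 311.1]
eef_rot: [-3.141, 0.0, 0.596]
wrist_force: [0.3, -0.0, 0.2]
finger_gap: 65.6
```

```bash
python3 - <<'E'
from h import *
wshot('w5')
a=cv2.imread('pics/w4.png')[135:215,290:370];b=cv2.imread('pics/w5.png')[135:215,290:370]
cv2.imwrite('pics/w5d.png',cv2.resize(np.hstack([a,b]),None,fx=5,fy=5,interpolation=cv2.INTER_CUBIC))
E
```

```text
20.175 [523.07 -11.57 311.1 ] [-3.1415  0.      0.5958] [ 0.32 -0.03  0.21] [-0.033 -0.051 -0.012] 65.64894554579438
```

View pics/w5d.png

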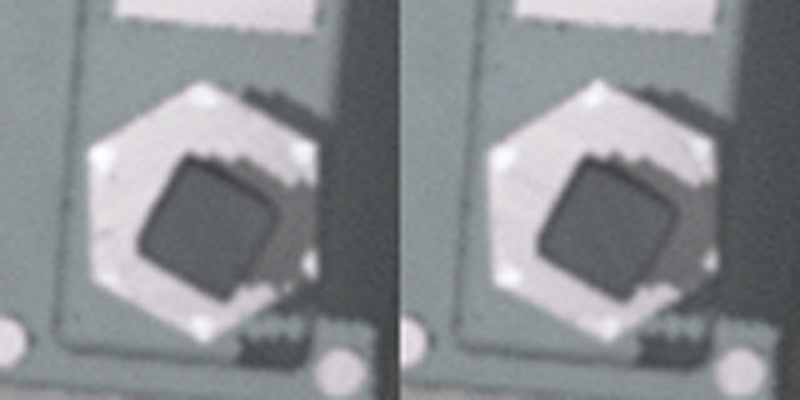

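```bash
python3 - <<'E'
from h import *
for n in ['w4','w5']:
    im=cv2.imread(f'pics/{n}.png')[135:215,290:370].astype(int); g=cv2.resize(im.astype(np.uint8),None,fx=6,fy=6,interpolation=cv2.INTER_CUBIC).mean(2)
    for th in (100,105,112):
        m=(g<th).astype(np.uint8)
        m=cv2.morphologyEx(m,cv2.MORPH_OPEN,np.ones((25,25)))
        k,l,s,c=cv2.connectedComponentsWithStats(m)
        i=l[255,250]
        if i:
            ct=cv2.findContours((l==i).astype(np.uint8),0,1)[0][0];print(n,th,s[i][4],cv2.minAreaRect(ct))
E
```

```text
w4 105 17411 ((256.6468505859375, 272.2388610839844), (143.97337341308594, 141.63099670410156), 29.357755661010742)
w4 112 19385 ((261.20001220703125, 271.6000061035156), (154.73590087890625, 150.26376342773438), 26.56505012512207)
w5 105 17362 ((256.3160705566406, 273.2311096191406), (144.72157287597656, 141.71060180664062), 29.05460548400879)
w5 112 19261 ((260.6698913574219, 272.8751220703125), (153.42144775390625, 148.64012145996094), 29.24882698059082)
```

```bash
python3 -c "
from cell import *
print(sign_off())"
```

```text
the job is handed in; nothing more can be done
None
```

The gauge is set to the sample bolt and locked, and I handed the job in at about 20 s. Sign-off gives no verdict, and the clamping and foot forces below are estimates from torque readings.

- **Loosening:** I gripped the jam nut and turned it counter-clockwise by 1.0 rad. Its resistance fell to the free-running level.
- **Setting the foot:** I gripped the square head and turned it clockwise in small steps. Contact showed in the last joint's torque after about 1.65 rad, and I stopped about 0.05 rad further, at roughly 0.20 N m, which is about 30 N on the bolt. After letting go, I expect thread friction to keep some 20 to 30 N.
- **Retightening:** I regripped the nut and turned it clockwise by 1.03 rad. The last reading while it was turning was 0.31 N m, with 0.11 rad still to go. From this I estimate about 0.4 N m and 55 to 60 N on the washer. Holding still at the end it read 0.26 N m.
- **Last checks:** The fingers are open and the gripper hangs clear at about 310 mm height, with wrist force near zero. Pictures before and after tightening show the screw head unchanged within about 0.3° at one brightness threshold. A second threshold differed by 2.7°, which I put down to shadow merging into the outline.
- **Not checked:** I did not measure the foot force after letting go. I also made no separate position check of the spanner, tray and carton, but the arm never went near them.

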